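# Refit the burner crown on the gas stove

### The job

The stove has been washed: pick up the brass burner crown that is drying on the wooden cup rack and put it back on the stove's burner. Set its tapered skirt in the burner cup and, as its lugs are hidden from view, turn it gently under light pressure until you feel the lugs drop into their slots, then let it settle fully home, level and centred, and let go. Do not drop it or force it down, and leave the cups, the clay coffee pot and the loose pan support where they are.

Things in the scene. Friction and masses are not known exactly. Their poses are not given: they have to be found in the camera images.
- crown_mid (a point): Burner crown, a round brass piece 50 mm high, 68 mm in diameter, upright on the cup rack at the start; about 0.36 kg. Grip it across the head, whose sides are upright from 24 to 41 mm above the underside; above that it narrows to the flat top at 50 mm. Point: on its axis, half-way up (25 mm above the underside); z up along the axis.
- crown_foot (a point): Centre of the crown's underside. From here up to 24 mm the crown is a plain cone (skirt), 31.5 mm in diameter at the underside, 49 mm under the head. Four lugs, 90 degrees apart, hang 8 mm down from the head's flat underside, 25 to 30.5 mm from the axis, each 9 mm wide with bevelled tips. The head hides them from above; their bearing in this frame is not known.
- stove: Single-burner gas stove in sheet steel, fixed, 330 mm deep (x), 300 mm wide (y), top plate 75 mm above the counter, knob on its front (-x), pan support taken off. The burner cup, 62 mm in diameter outside and 40 mm high, stands alone in the middle of the top plate. Origin: on the counter, under the middle of the stove.
- burner_rim (a point): On the axis of the burner cup, level with its rim (115 mm above the counter). The rim, 25 to 31 mm from the axis, is cut through by four slots 15 mm wide, 9 mm deep, 90 degrees apart, at a bearing this frame does not give. With its lugs on the rim the crown's middle is 9 mm above this point, with 2 mm of sideways play. Inside the cup is a smooth rigid cone that fits the skirt.
- burner_seat (a point): Where the crown's middle (crown_mid) lies when home: on the cup's axis, 2.5 mm above the rim, 117.5 mm above the counter. From lugs on the rim the crown sinks 6.5 mm to get there, once turned so that the lugs face the slots (to within some 6 degrees if well centred; never more than a quarter turn to search, either way round).
- cup_rack: Low slatted wooden rack, fixed, 220 mm (x) by 320 mm (y), its deck 55 mm above the counter; it carries the crown and the two cups. The rack and the stove stand left and right of the middle, in either order. Origin: on the counter under its middle.
- cup_a_mid (a point): Bystander: small white coffee cup without handle, upside down on the rack, 66 mm in diameter, 52 mm high; point at its centre.
- cup_b_mid (a point): Bystander: a second such cup; point at its centre.
- jebena: Bystander: dark clay coffee pot, 150 mm wide over the belly, 205 mm high with its neck, standing at the left side of the counter. Origin at the middle of its underside.
- pan_support: Bystander: loose round steel pan support, 230 mm across and 46 mm high, lying at the right side of the counter. Origin at the middle of its underside.
Not all that is in view belongs to the job. There is more than one size of the part that bears crown_mid; the job needs the middle-sized.

How it is judged:
On the way:
1. the crown is lowered into the burner cup while still held in the fingers, not dropped in (z of crown_mid in the frame of burner_seat below 0.012 m and horizontal distance between crown_mid and burner_seat below 0.006 m and contact force between the fingers and crown above 1 N), for 0.1 s.
At the end, for the whole second after the job is handed in: The crown sits in the burner cup with its lugs in the slots: crown_mid at most 2 mm above burner_seat (its home height) and within 2 mm of the cup's axis, upright to 3 degrees, at rest and released (z of crown_mid in the frame of burner_seat between -0.003 and 0.002 m and horizontal distance between crown_mid and burner_seat below 0.002 m and angle between crown_mid's own z axis and vertical below 0.05 rad and linear speed of crown below 0.01 m/s and contact force between the fingers and crown below 0.1 N); the robot touches nothing.
It fails at once if the crown is dropped, rammed or forced onto the burner (more than 60 N) (contact force between crown and stove above 60 N).
It fails at once if a cup is moved by more than 15 mm (distance of any of cup_a_mid, cup_b_mid from where it was at the start of the episode above 0.015 m).
It fails at once if the clay coffee pot is moved by more than 15 mm (distance of jebena from where it was at the start of the episode above 0.015 m).
It fails at once if the pan support is moved by more than 15 mm (distance of pan_support from where it was at the start of the episode above 0.015 m).
It also fails if it takes over 50 s, if anything falls off the work surface, if the arm or the gripper's body presses on something with over 40 N, if the wrist force passes 120 N, or if a joint passes its speed limit or range.

### The arm

A 6-joint arm with a two-finger parallel gripper is mounted at the origin on the work surface. World frame = base frame: x ahead of the robot, y to its left, z up, the work surface at z = 0. Lengths are in m, angles in rad, forces in N, time in s.
With the tool pointing down it reaches from about 0.35 to 0.875 m from the base axis. Payload 4.2 kg.
Tool frame: the origin (TCP) lies between the finger pads; the fingertips stand 14 mm ahead of it and the grasp point (between the pads) lies 5 mm behind it (robot.tip_extent is the distance from the TCP to the fingertips, in m); z points along the fingers, y is the direction in which the jaws open and shut (so a half turn about z gives the same grasp; the last joint's range is limited). The gripper opens to 87 mm and grips with 3 to 60 N. Pads are 19 mm wide; open, the fingers measure 117 mm over their backs; the gripper's body (75 mm by 190 mm) begins 51 mm behind the grasp point.
Start: joints at [-1.086, 0.385, 0.008, 0, -1.194, -0.259], TCP at [0.14, -0.609, 0.237] pointing down, gripper open.
Joint ranges: [-3.14, 3.14], [-1.21, 2.06], [-1.07, 1.41], [-3.16, 2.05], [-2.99, -0.16], [-3.1, 3.1]. Speed limits (rad/s): [2.79, 2.79, 3.14, 3.14, 3.14, 3.14].

### API

Orientations are given as a unit quaternion [w, x, y, z].
In Python, from cell import robot gives the robot as it stands. The module is installed in compiled form; this text tells all that it offers.
- The arm moves only by the tool carry_out, never from a script. Its argument "rows" is a list of rows, each a list of 2 entries, a list of its own where there are three numbers: the shift along the tool's x, y, z in m, then the turn about the tool's z in degrees. In form: [[[x, y, z], spin], ...]. A call has 1 to 5 rows; each row shifts and turns the commanded pose from where the row before left it, along the tool's axes as they then stand; what a row does not reach is not made up. A row lasts 1/12 s, in which the tool goes at most 41.7 mm and 7.16 degrees, less where a joint would pass 70% of its speed; a pose out of reach is approached as far as the arm can. A call with a gripper value outside its range is refused whole. "gripper" is the gripper command: -1 is shut, 1 is fully open, values between are in proportion, set as the call begins (left out, the last holds). The fingers move at their own pace and stop on an object; "grip_force" is the grip in N (left out, the last holds). Time passes only in rows, so rows that do not move let the fingers close. It gives the time, the measured TCP pose, the force and the opening at its end, in the units of the state.
- robot.observe(): the state, without advancing time (a new reading comes with each control period).
- robot.read_camera(name): name is "scene" or "top"; returns the picture (384x512x3 uint8, blue, green, red); there is no depth.
- robot.get_calibration(name): a dict with "intrinsics" (3x3 intrinsics, pixels), "distortion" ([k1, k2, p1, p2, k3] as OpenCV has them; the pictures are not rectified), "R" (3x3) and "t" (3): a world point X has camera coordinates R X + t. Camera axes: x right, y down, z forward; pixel columns grow to the right and rows downward; lengths in m; the calibration is good to about 2 mm. A picture is of the moment at which its call begins. get_calibration takes no time and is no camera call.
- robot.hand_in(): hands the job in, once; it reports no verdict.
The state is a dict: "t": time; "joint_pos": joint angles; "joint_vel": joint speeds; "tau": joint torques, N m; "eef_pos": TCP position; "eef_rot": TCP orientation; "wrist_force": force on the tool from outside, world axes, zero at the start; "ft_torque": the same for the moment, N m; "grip_width": finger opening in m.
Only numpy, scipy, OpenCV 4.12 (cv2) and the standard library are available. Lean on these libraries where they do the work, as an engineer would, in place of code of your own. Each camera call takes 0.05 s, during which the arm holds its last target.

## Working session

There is one attempt and no reset: what is moved stays moved. The work goes in short steps, Python scripts to look and compute and a tool call to move; the robot and the scene stay as the last step left them, time stands still between calls to the robot, and variables do not carry over. Pictures are saved under pics/ and viewed, and the job is handed in when it is done.

Besides the shell and the picture viewer there is one more tool, called after "Request:" by a JSON object that holds its "api" and its "payload", one argument or row to a line. carry_out: Moves the arm, as the interface text tells. Its arguments: {"type":"object","properties":{"rows":{"type":"array"},"gripper":{"type":"number"},"grip_force":{"type":"number"}},"required":["rows"]}

```bash
mkdir -p pics; python3 - <<'E'
from cell import robot
import cv2,numpy as np
np.set_printoptions(precision=4,suppress=True)
for n in("scene","top"):
    cv2.imwrite(f"pics/{n}0.png",cv2.resize(robot.read_camera(n),(800,600),interpolation=cv2.INTER_CUBIC))
    c=robot.get_calibration(n);print(n,c)
print(robot.observe(), robot.tip_extent)
E
```

```text
scene {'intrinsics': array([[429.3077,   0.    , 256.7244],
       [  0.    , 429.3077, 193.4851],
       [  0.    ,   0.    ,   1.    ]]), 'distortion': array([0.0152, 0.    , 0.    , 0.    , 0.    ]), 'R': array([[ 0.5033,  0.8639,  0.0214],
       [ 0.5972, -0.3298, -0.7312],
       [-0.6246,  0.3808, -0.6818]]), 't': array([-0.2614, -0.2376,  1.8532])}
top {'intrinsics': array([[413.9473,   0.    , 250.6674],
       [  0.    , 413.9473, 193.5769],
       [  0.    ,   0.    ,   1.    ]]), 'distortion': array([-0.0938,  0.    ,  0.    ,  0.    ,  0.    ]), 'R': array([[-0.0104, -0.9998, -0.0171],
       [-0.9847,  0.0132, -0.1735],
       [ 0.1737,  0.0151, -0.9847]]), 't': array([-0.008 ,  0.5318,  1.7585])}
{'t': 0.1, 'joint_pos': array([-1.0864,  0.3855,  0.0067, -0.0004, -1.194 , -0.2586]), 'joint_vel': array([ 0.001 , -0.0012,  0.0038,  0.0011, -0.001 ,  0.0003]), 'tau': array([ -0.0002, -39.1689,  18.7935,   4.2319,   0.0135,  -0.0001]), 'eef_pos': array([ 0.1398, -0.6086,  0.2355]), 'eef_rot': array([-0.0002, -0.1126,  0.9936,  0.001 ]), 'wrist_force': array([-0.0696, -0.12  , -0.3521]), 'ft_torque': array([-0.0157,  0.0077, -0.0468]), 'grip_width': 0.08720071104221622} 0.014
```

View pics/scene0.png

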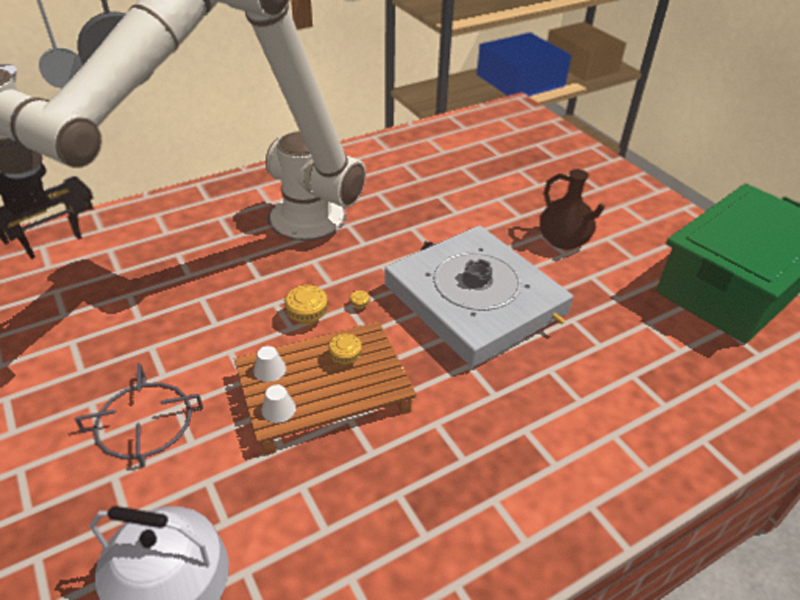

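View pics/top0.png

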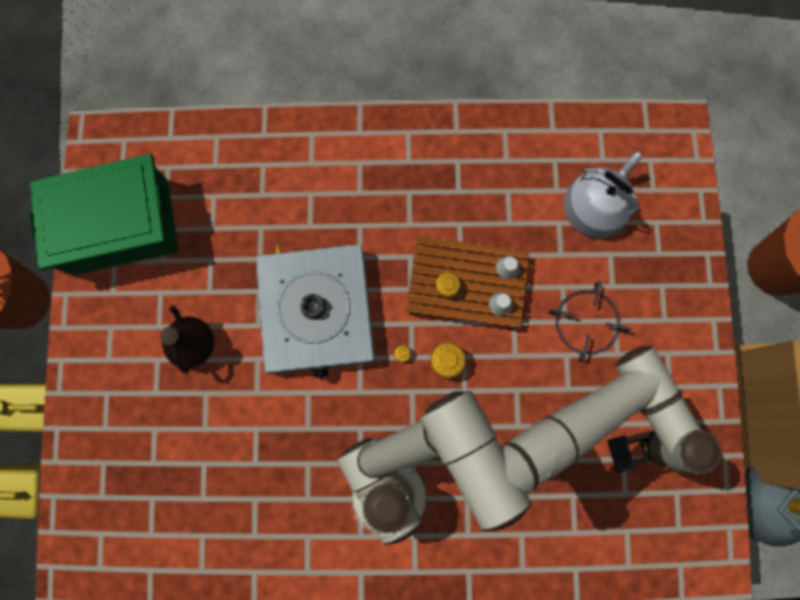

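Three brass crowns are in view. In the scene picture they are large at (306,302) on the counter, small at (360,298) on the counter, and middle-sized at (345,347) on the rack; in the top picture that last one is at (448,284). The rack one fits, both by size and by standing on the rack. I'll confirm it in enlarged crops.

```bash
cat > h.py <<'E'
from cell import robot
import cv2,numpy as np
from scipy.optimize import least_squares
np.set_printoptions(precision=4,suppress=True)
def crop(n,x,y,w,h,s,f):
    im=robot.read_camera(n); c=im[y:y+h,x:x+w]
    cv2.imwrite(f,cv2.resize(c,None,fx=s,fy=s,interpolation=cv2.INTER_CUBIC))
def proj(n,P):
    c=robot.get_calibration(n)
    return cv2.projectPoints(np.asarray(P,float).reshape(-1,3),cv2.Rodrigues(c['R'])[0],c['t'],c['intrinsics'],c['distortion'])[0][:,0]
def atz(n,px,z):
    c=robot.get_calibration(n)
    u=cv2.undistortPoints(np.array([[px]],float),c['intrinsics'],c['distortion'])[0,0]
    d=c['R'].T@np.array([u[0],u[1],1]);o=-c['R'].T@c['t']
    return o+d*(z-o[2])/d[2]
E
python3 - <<'E'
from h import *
crop("top",255,150,100,75,8,"pics/tc.png")
crop("top",160,150,100,75,8,"pics/ts.png")
crop("scene",150,180,120,90,6,"pics/sc.png")
crop("scene",245,140,130,96,6,"pics/ss.png")
E
```

```text
(no output)
```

View pics/tc.png

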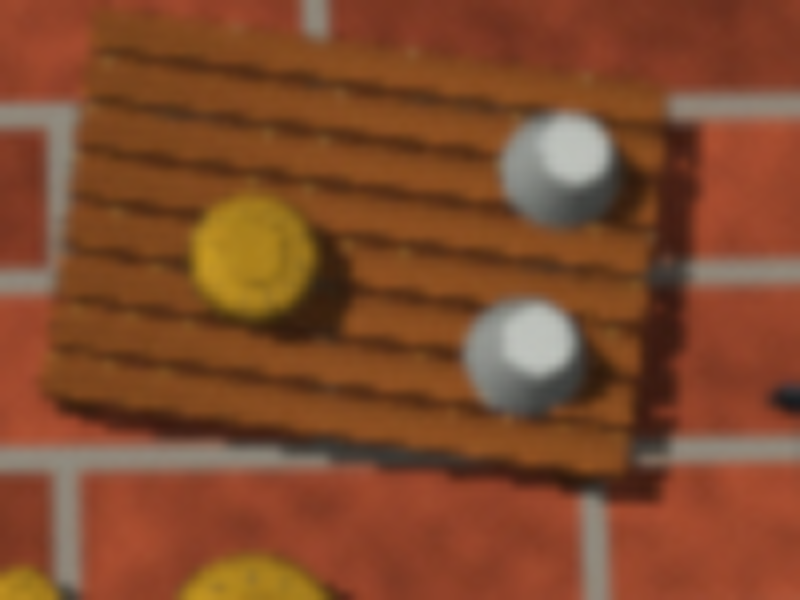

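View pics/ts.png

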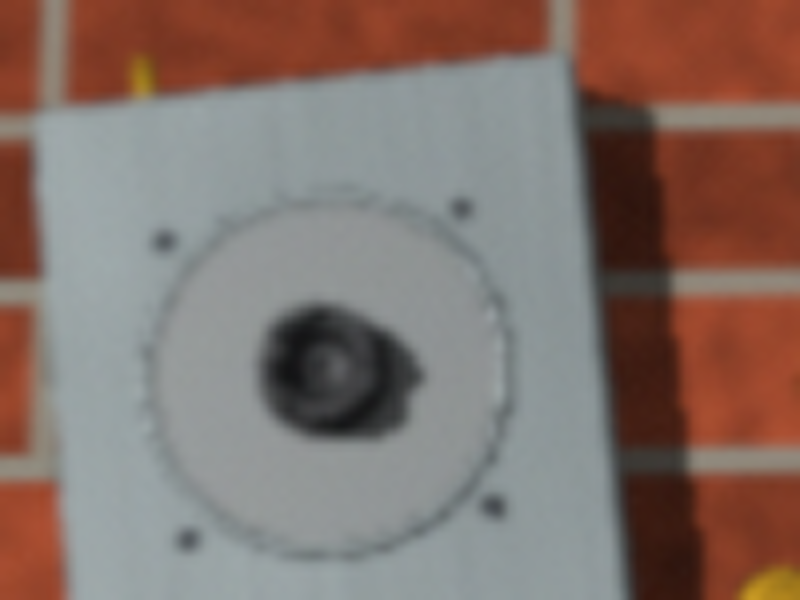

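View pics/sc.png

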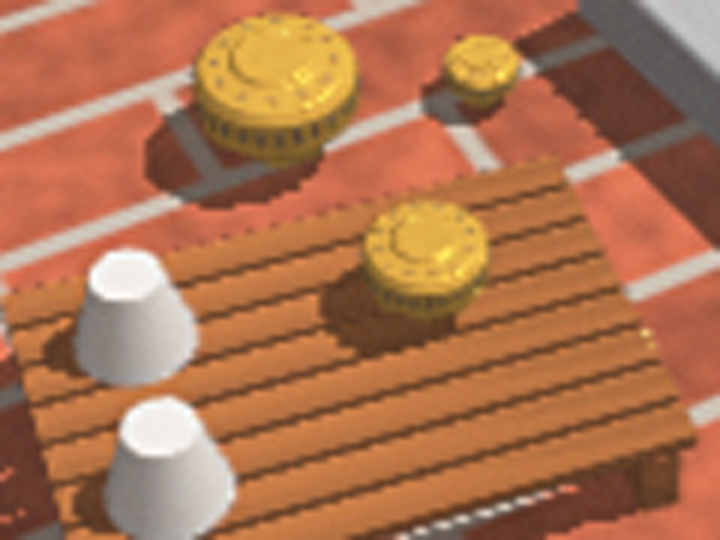

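View pics/ss.png

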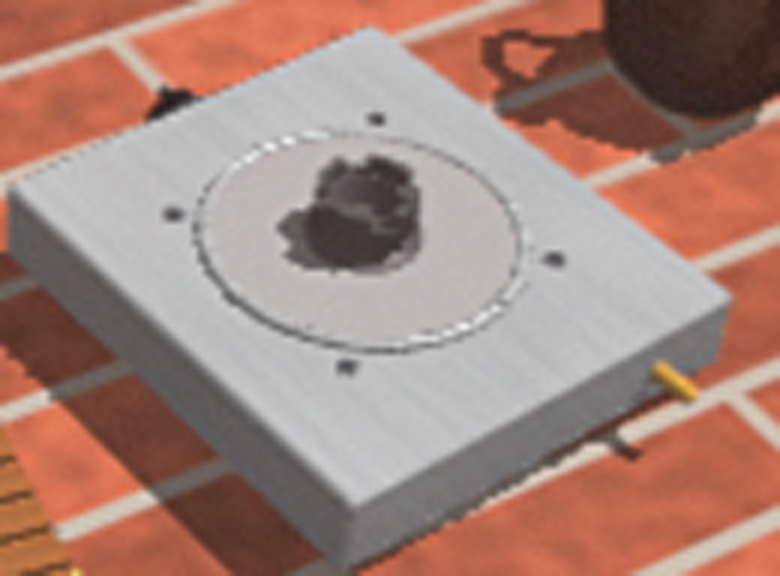

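The crops confirm it: the rack crown, at (425,258) in the scene crop, lies in size between the big one (275,85) and the tiny one (482,68). The burner cup is at (322,370) in the top stove crop. Next I measure both.

```bash
cat > meas.py <<'E'
from h import *
th=np.linspace(0,2*np.pi,73)[:-1]
def circ(x,y,z,r): return np.c_[x+r*np.cos(th),y+r*np.sin(th),np.full(72,z)]
def hullc(n,P): 
    h=cv2.convexHull(proj(n,P).astype(np.float32)); m=cv2.moments(h); return np.array([m['m10']/m['m00'],m['m01']/m['m00']]),m['m00']
def crown_mask(n,box):
    im=robot.read_camera(n);x,y,w,h=box
    hsv=cv2.cvtColor(im,cv2.COLOR_BGR2HSV)
    m=((hsv[...,0]>=17)&(hsv[...,0]<=36)&(hsv[...,1]>120)&(hsv[...,2]>60)).astype(np.uint8)
    k=np.zeros_like(m);k[y:y+h,x:x+w]=m[y:y+h,x:x+w]
    N,l,s,c=cv2.connectedComponentsWithStats(k);i=1+np.argmax(s[1:,4])
    cs,_=cv2.findContours((l==i).astype(np.uint8),cv2.RETR_EXTERNAL,cv2.CHAIN_APPROX_NONE)
    return c[i],s[i]
E
python3 - <<'E'
from meas import *
res={}
for n,b in(("top",(272,170,30,25)),("scene",(205,205,35,35))):
    c,s=crown_mask(n,b);print(n,c,s);res[n]=c
    def model(p,base=.055): return hullc(n,np.r_[circ(*p,base+.024,.034),circ(*p,base+.041,.034),circ(*p,base+.05,.027),circ(*p,base,.0157)])
    r=least_squares(lambda p:model(p)[0]-c,[.5,-.1]);print(r.x,'area model',model(r.x)[1])
# rack corners top view (crop tc): 
f=lambda u,v,x0,y0,s:(x0+(u+.5)/s-.5,y0+(v+.5)/s-.5)
for p in((95,12),(668,95),(45,398),(630,475)):print('rack',atz("top",f(*p,255,150,8),.055))
for p in((568,170),(525,357)):print('cup base',atz("top",f(*p,255,150,8),.055+.02))
for p in((575,150),(538,340)):print('cup top',atz("top",f(*p,255,150,8),.107))
H=[(163,241),(461,208),(493,506),(188,540)]
a=np.array([atz("top",f(*p,160,150,8),.075) for p in H]);print(a,a.mean(0))
Hs=[(173,214),(376,119),(555,259),(347,367)]
b=np.array([atz("scene",f(*p,245,140,6),.075) for p in Hs]);print(b,b.mean(0))
# disc ellipse
print('disc top',atz("top",f((150+512)/2,(190+560)/2,160,150,8),.075))
print('disc scene',atz("scene",f((196+524)/2,(130+352)/2,245,140,6),.075))
print('cup rim top',atz("top",f(322,366,160,150,8),.115))
print('cup rim scene',atz("scene",f(367,187,245,140,6),.115))
for p in((-0,0),):pass
for p in((35,115),(570,52)):print('corner',atz("top",f(*p,160,150,8),.075))
for p in((12,190),(372,28),(730,297),(352,508)):print('corner s',atz("scene",f(*p,245,140,6),.075))
E
```

```text
top [286.1389 181.7963] [278 174  17  17 216]
[ 0.5735 -0.1672] area model 207.6631412464194
scene [220.6239 222.7003] [210 213  22  20 327]
[ 0.5697 -0.1652] area model 344.96070525050163
rack [ 0.7201 -0.0862  0.055 ]
rack [ 0.6687 -0.4009  0.055 ]
rack [ 0.5044 -0.0554  0.055 ]
rack [ 0.4581 -0.3702  0.055 ]
cup base [ 0.6225 -0.3404  0.075 ]
cup base [ 0.52   -0.3129  0.075 ]
cup top [ 0.6259 -0.3391  0.107 ]
cup top [ 0.5235 -0.3151  0.107 ]
[[0.592  0.2917 0.075 ]
 [0.6079 0.1295 0.075 ]
 [0.4451 0.1118 0.075 ]
 [0.4287 0.2751 0.075 ]] [0.5184 0.202  0.075 ]
[[0.4413 0.1143 0.075 ]
 [0.4246 0.2771 0.075 ]
 [0.5872 0.2937 0.075 ]
 [0.6037 0.1307 0.075 ]] [0.5142 0.2039 0.075 ]
disc top [0.517  0.1992 0.075 ]
disc scene [0.517  0.2002 0.075 ]
cup rim top [0.5151 0.1985 0.115 ]
cup rim scene [0.5147 0.2021 0.115 ]
corner [0.6636 0.3639 0.075 ]
corner [0.6942 0.0702 0.075 ]
corner s [0.3742 0.0394 0.075 ]
corner s [0.3436 0.3309 0.075 ]
corner s [0.6645 0.3637 0.075 ]
corner s [0.6958 0.0702 0.075 ]
```

```bash
cat > ov.py <<'E'
from meas import *
import sys
def overlay(n,x0,y0,w,h,s,items,fn):
    im=robot.read_camera(n)[y0:y0+h,x0:x0+w]
    im=cv2.resize(im,None,fx=s,fy=s,interpolation=cv2.INTER_CUBIC)
    for P,col in items:
        q=((proj(n,P)-[x0,y0]+.5)*s-.5)
        cv2.polylines(im,[np.round(q).astype(np.int32)],True,col,1)
    cv2.imwrite(fn,im)
E
python3 - <<'E'
from ov import *
for n,b,(cx,cy) in(("top",(170,178,60,45,13),(.5183,.2017)),("scene",(275,155,60,45,13),(.5143,.2037))):
    it=[(circ(cx,cy,.115,.031),(0,255,0)),(circ(cx,cy,.115,.025),(0,255,255)),(circ(cx,cy,.075,.031),(255,0,0))]
    overlay(n,*b,it,f"pics/ov_{n}.png")
for n,b,(cx,cy) in(("top",(155,145,100,75,8),(.5183,.2017)),("scene",(240,135,130,96,6),(.5143,.2037))):
    a=np.deg2rad(5.7);R=np.array([[np.cos(a),-np.sin(a)],[np.sin(a),np.cos(a)]])
    q=(R@np.array([[.165,.15],[.165,-.15],[-.165,-.15],[-.165,.15]]).T).T+[cx,cy]
    it=[(np.c_[q,np.full(4,.075)],(0,255,0)),(circ(cx,cy,.075,.1),(255,0,0))]
    overlay(n,*b,it,f"pics/os_{n}.png")
E
```

```text
(no output)
```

View pics/ov_top.png

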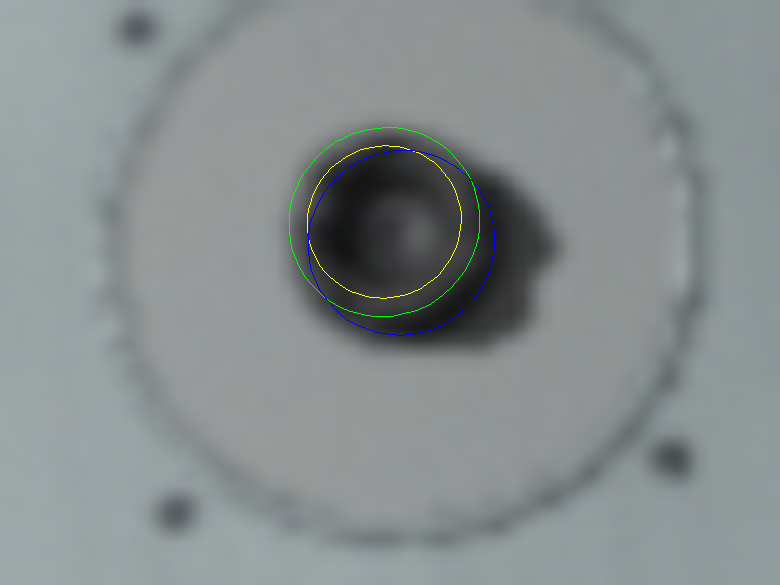

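View pics/ov_scene.png

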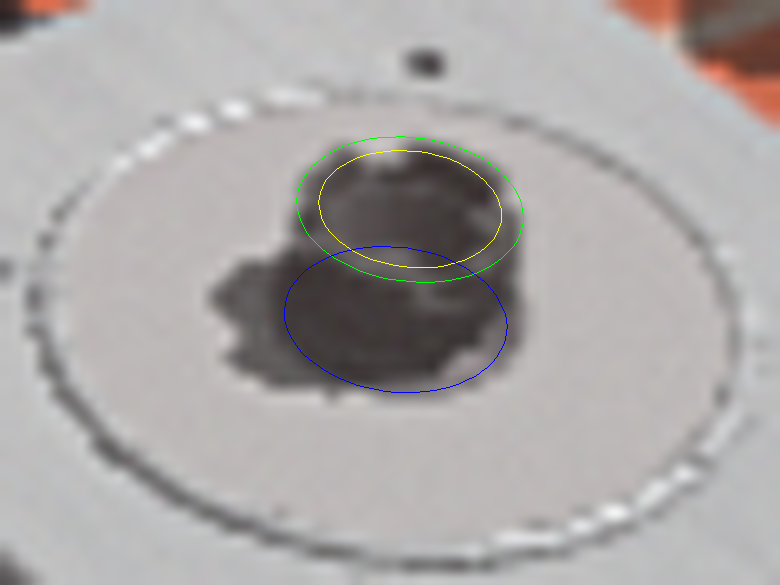

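View pics/os_top.png

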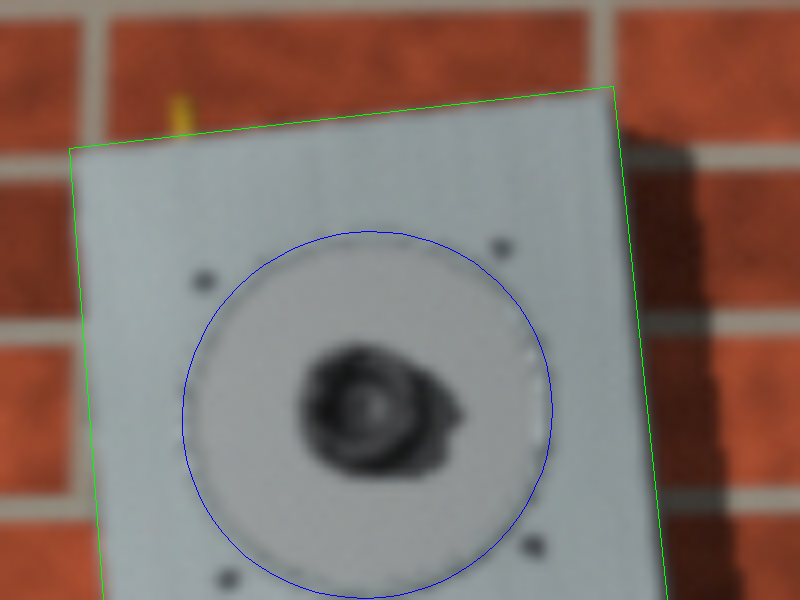

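View pics/os_scene.png

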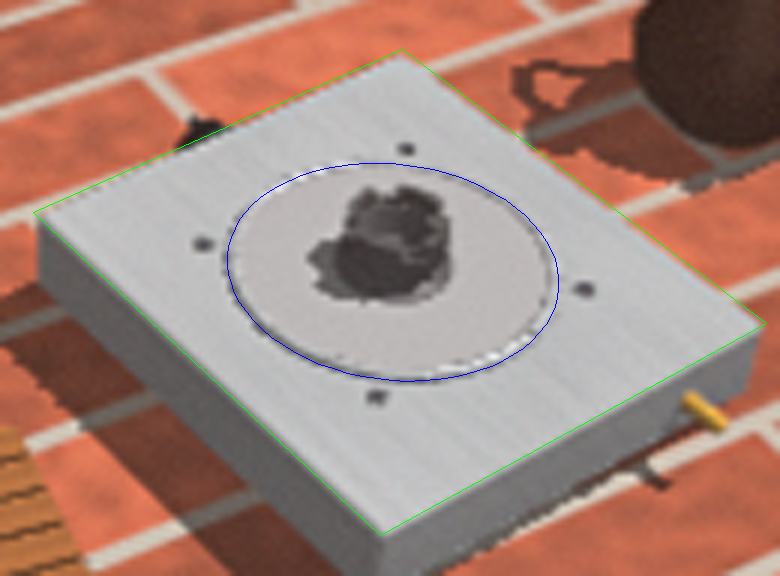

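Overlays agree in both cameras apart from a common 2 mm bias each way. The averages are crown (0.5716,-0.1662) and burner (0.5163,0.2030). Moving over the crown at travel height.

Request:
{"api": "carry_out", "payload": {
  "rows": [
    [[-0.0325,0.0209,0],0],
    [[-0.0325,0.0209,0],0],
    [[-0.0325,0.0209,0],0],
    [[-0.0325,0.0209,0],0],
    [[-0.0325,0.0209,0],0]
  ],
  "gripper": 1
}}

```text
t: 1.02
eef_pos: [0.2758, -0.4696, 0.2368]
eef_rot: [0.0, -0.112, 0.994, -0.0]
wrist_force: [0.7, -1.3, 0.7]
grip_width: 0.087
```

Request:
{"api": "carry_out", "payload": {
  "rows": [
    [[-0.0325,0.0209,0],0],
    [[-0.0325,0.0209,0],0],
    [[-0.0325,0.0209,0],0],
    [[-0.0325,0.0209,0],0],
    [[-0.0325,0.0209,0],0]
  ]
}}

```text
t: 1.43
eef_pos: [0.411, -0.3311, 0.237]
eef_rot: [0.0, -0.113, 0.994, -0.0]
wrist_force: [1.5, -0.5, 0.2]
grip_width: 0.087
```

Request:
{"api": "carry_out", "payload": {
  "rows": [
    [[-0.0325,0.0209,0],0],
    [[-0.0325,0.0209,0],0],
    [[-0.0325,0.0209,0],0],
    [[-0.0325,0.0209,0],0],
    [[0,0,0],0]
  ]
}}

```text
t: 1.85
eef_pos: [0.5221, -0.2182, 0.2364]
eef_rot: [0.001, -0.116, 0.993, -0.0]
wrist_force: [-0.5, -0.9, 0.3]
grip_width: 0.0872
```

```bash
cat > go.py <<'E'
from h import *
from scipy.spatial.transform import Rotation as Ro
def st():
    o=robot.observe();q=o['eef_rot'];R=Ro.from_quat([q[1],q[2],q[3],q[0]]).as_matrix()
    print('t',round(o['t'],2),'pos',o['eef_pos'],'yaw_y',round(np.degrees(np.arctan2(R[1,1],R[0,1])),2),'tilt',round(np.degrees(np.arccos(-R[2,2])),2),'j',o['joint_pos'],'F',o['wrist_force'],'T',o['ft_torque'],'w',round(o['grip_width'],4))
    return o,R
def to(p):
    o,R=st();print('tool shift',R.T@(np.array(p)-o['eef_pos']))
E
python3 -c "
from go import *
to([.5716,-.1662,.16])"
```

```text
t 1.85 pos [ 0.5221 -0.2182  0.2364] yaw_y 103.27 tilt 0.13 j [-0.1098  0.2834 -0.1419 -0.0002 -1.1432 -1.2294] F [-0.541  -0.8985  0.2743] T [-0.0604  0.0825 -0.0116] w 0.0872
tool shift [-0.06    0.0393  0.0765]
```

Request:
{"api": "carry_out", "payload": {
  "rows": [
    [[-0.03,0.0197,0.02],0],
    [[-0.03,0.0196,0.02],0],
    [[0,0,0.02],0],
    [[0,0,0.016],0],
    [[0,0,0],0]
  ]
}}

```text
t: 2.27
eef_pos: [0.5655, -0.1695, 0.1566]
eef_rot: [-0.004, -0.113, 0.994, 0.001]
wrist_force: [-0.5, -0.7, -0.9]
grip_width: 0.0872
```

```bash
python3 -c "
from go import *
to([.5716,-.1662,.083])
crop('top',255,150,80,60,10,'pics/t2.png')
crop('scene',180,180,80,60,10,'pics/s2.png')"
```

```text
t 2.27 pos [ 0.5655 -0.1695  0.1566] yaw_y 102.95 tilt 0.46 j [-0.0177  0.3975 -0.1856 -0.0015 -0.9956 -1.3264] F [-0.4855 -0.6822 -0.9178] T [-0.0411  0.0585  0.0016] w 0.0872
tool shift [-0.0073  0.0016  0.0735]
```

View pics/s2.png

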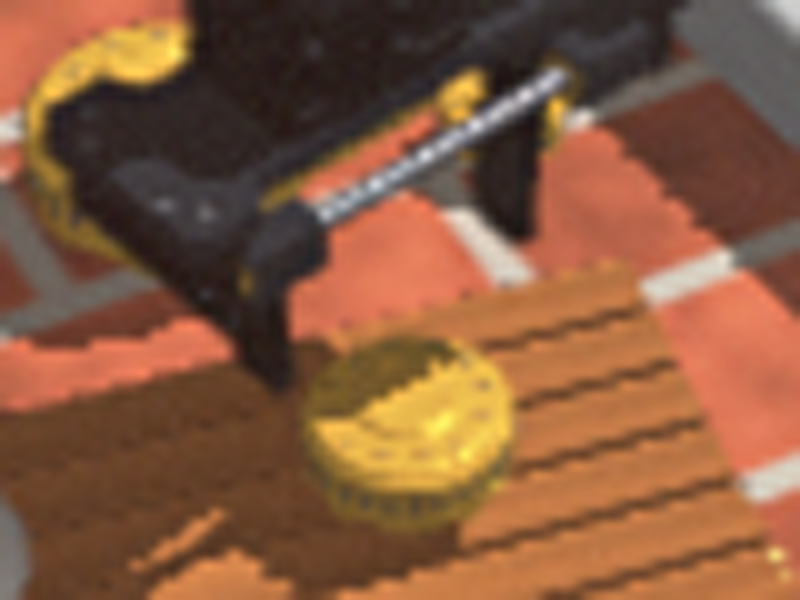

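View pics/t2.png

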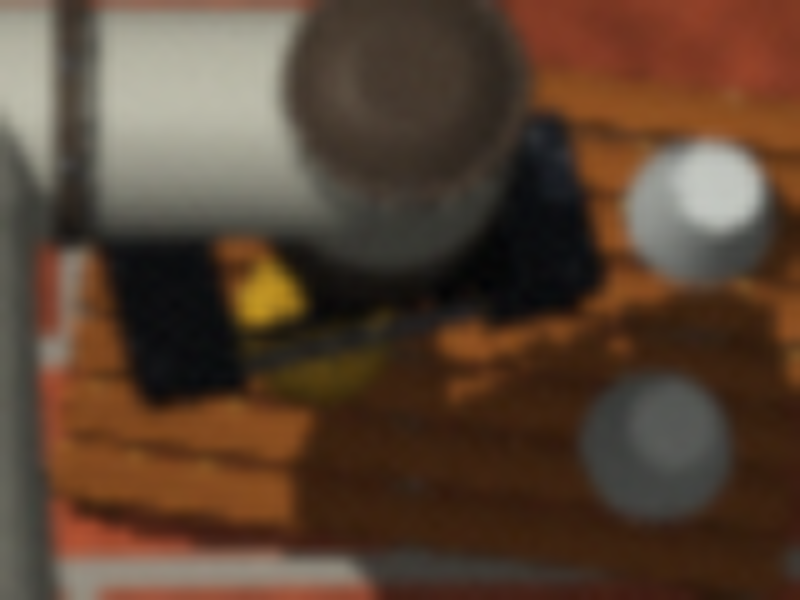

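Request:
{"api": "carry_out", "payload": {
  "rows": [
    [[0,0,0],0],
    [[0,0,0],0]
  ]
}}

```text
t: 2.53
eef_pos: [0.5682, -0.1709, 0.1623]
eef_rot: [0.002, -0.112, 0.994, -0.0]
wrist_force: [-0.9, 0.9, 0.2]
grip_width: 0.0869
```

```bash
python3 -c "
from go import *
to([.5716,-.1662,.083])"
```

```text
t 2.53 pos [ 0.5682 -0.1709  0.1623] yaw_y 102.91 tilt 0.18 j [-0.0192  0.3916 -0.1795  0.0005 -0.9965 -1.3264] F [-0.8847  0.93    0.2262] T [ 0.0403 -0.034  -0.0373] w 0.0869
tool shift [-0.0041  0.0039  0.0793]
```

Request:
{"api": "carry_out", "payload": {
  "rows": [
    [[-0.0041,0.0039,0.01],0],
    [[0,0,0.025],0],
    [[0,0,0.025],0],
    [[0,0,0.0193],0],
    [[0,0,0],0]
  ]
}}

```text
t: 2.95
eef_pos: [0.5678, -0.1651, 0.0771]
eef_rot: [-0.004, -0.112, 0.994, 0.001]
wrist_force: [-0.4, 0.3, 0.3]
grip_width: 0.0867
```

Request:
{"api": "carry_out", "payload": {
  "rows": [
    [[0,0,0],0],
    [[0,0,0],0]
  ]
}}

```text
t: 3.12
eef_pos: [0.5718, -0.1658, 0.0825]
eef_rot: [0.001, -0.113, 0.994, -0.0]
wrist_force: [0.1, -0.5, 0.7]
grip_width: 0.0871
```

```bash
python3 -c "
from go import *
to([.5716,-.1662,.083])
crop('scene',180,180,80,60,10,'pics/s3.png')"
```

```text
t 3.12 pos [ 0.5718 -0.1658  0.0825] yaw_y 102.96 tilt 0.14 j [-0.0101  0.4834 -0.2614  0.0008 -0.8237 -1.3349] F [ 0.1477 -0.485   0.6889] T [ 0.0146 -0.0331  0.0017] w 0.0871
tool shift [ 0.0003 -0.0004 -0.0005]
```

View pics/s3.png

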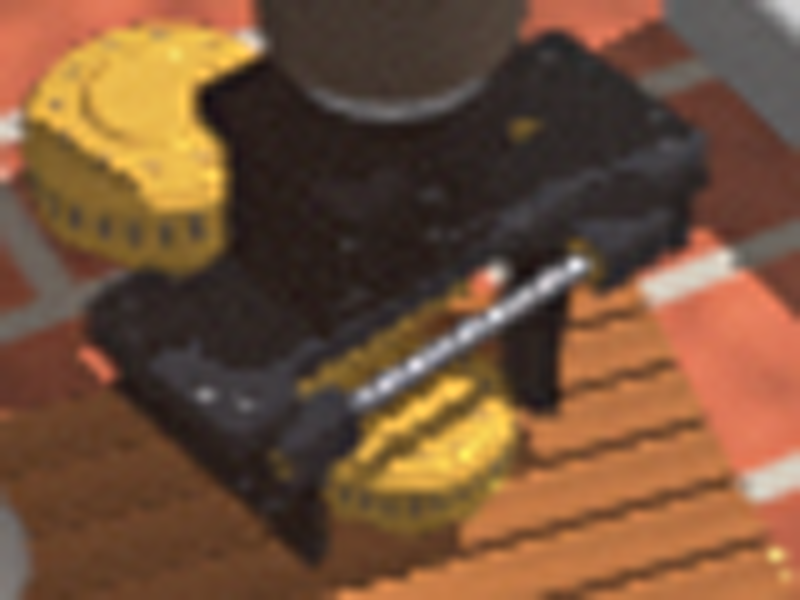

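The fingers straddle the crown, with the left fingertip at (315,555) and the right at (540,405). Closing now.

Request:
{"api": "carry_out", "payload": {
  "rows": [
    [[0,0,0],0],
    [[0,0,0],0],
    [[0,0,0],0],
    [[0,0,0],0],
    [[0,0,0],0]
  ],
  "gripper": -1,
  "grip_force": 25
}}

```text
t: 3.58
eef_pos: [0.5711, -0.1658, 0.082]
eef_rot: [0.001, -0.113, 0.994, -0.0]
wrist_force: [-0.2, -0.2, 3.0]
grip_width: 0.0676
```

Request:
{"api": "carry_out", "payload": {
  "rows": [
    [[0,0,0],0],
    [[0,0,0],0],
    [[0,0,-0.005],0],
    [[0,0,-0.01],0],
    [[0,0,-0.01],0]
  ]
}}

```text
t: 4.0
eef_pos: [0.5696, -0.1654, 0.1057]
eef_rot: [-0.002, -0.112, 0.994, 0.0]
wrist_force: [0.6, 0.4, -2.8]
grip_width: 0.0674
```

```bash
python3 -c "
from go import *
to([.5163,.2030,.19])"
```

```text
t 4.0 pos [ 0.5696 -0.1654  0.1057] yaw_y 102.91 tilt 0.19 j [-0.0101  0.4547 -0.2396 -0.0007 -0.8798 -1.3348] F [ 0.5897  0.4164 -2.7713] T [ 0.0238 -0.0156 -0.0389] w 0.0674
tool shift [-0.0301  0.3711 -0.0839]
```

Request:
{"api": "carry_out", "payload": {
  "rows": [
    [[0,0,-0.03],0],
    [[0,0.01,-0.03],0],
    [[-0.003,0.03,-0.024],0],
    [[-0.003,0.037,0],0],
    [[-0.003,0.037,0],0]
  ]
}}

```text
t: 4.42
eef_pos: [0.5545, -0.0516, 0.1929]
eef_rot: [0.002, -0.112, 0.994, 0.0]
wrist_force: [0.8, 0.1, -4.1]
grip_width: 0.0673
```

Request:
{"api": "carry_out", "payload": {
  "rows": [
    [[-0.003,0.037,0],0],
    [[-0.003,0.037,0],0],
    [[-0.003,0.037,0],0],
    [[-0.003,0.037,0],0],
    [[-0.003,0.037,0],0]
  ]
}}

```text
t: 4.83
eef_pos: [0.5262, 0.1329, 0.1909]
eef_rot: [0.0, -0.113, 0.994, 0.0]
wrist_force: [1.6, -0.2, -3.9]
grip_width: 0.067
```

Request:
{"api": "carry_out", "payload": {
  "rows": [
    [[-0.003,0.037,0],0],
    [[-0.003,0.02,0],0],
    [[0,0.01,0],0],
    [[0,0,0],0],
    [[0,0,0],0]
  ]
}}

```text
t: 5.25
eef_pos: [0.5175, 0.1977, 0.1903]
eef_rot: [-0.0, -0.113, 0.994, -0.0]
wrist_force: [0.7, -0.1, -3.4]
grip_width: 0.0672
```

```bash
python3 -c "
from go import *
to([.5163,.2030,.17])
crop('top',160,140,100,75,8,'pics/t4.png')
crop('scene',255,100,100,75,8,'pics/s4.png')"
```

```text
t 5.25 pos [0.5175 0.1977 0.1903] yaw_y 102.98 tilt 0.05 j [ 0.6575  0.3036 -0.2363 -0.0002 -1.0317 -2.0017] F [ 0.6716 -0.119  -3.3933] T [-0.0766  0.0179 -0.0354] w 0.0672
tool shift [-0.      0.0054  0.0203]
```

View pics/s4.png

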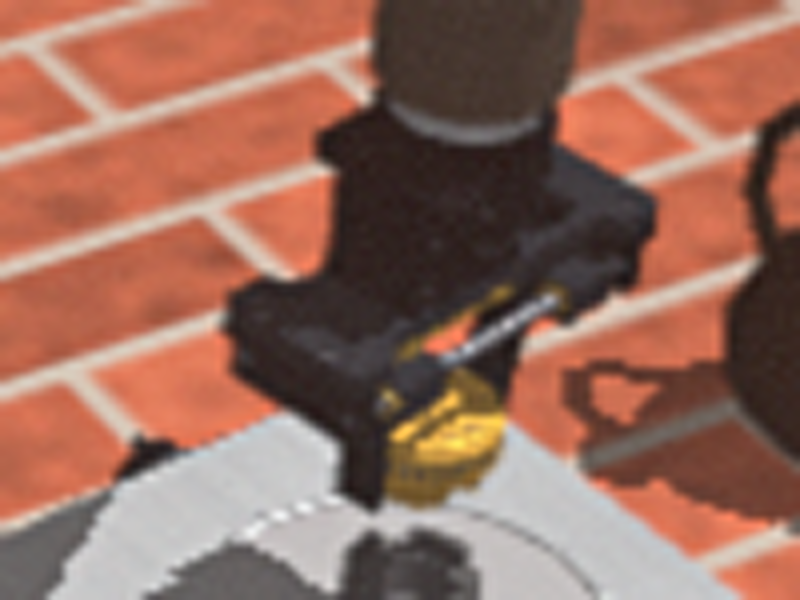

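View pics/t4.png

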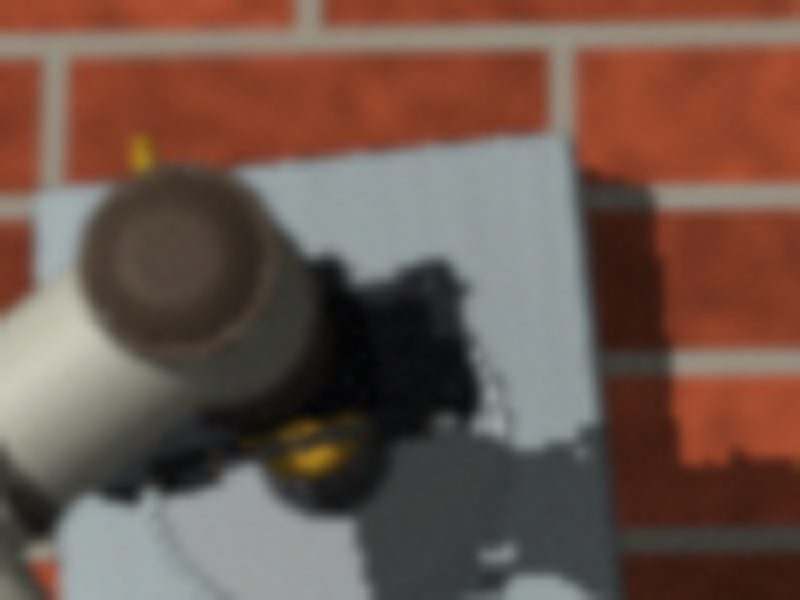

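Crown firmly held (67 mm, -3.4 N). Centring and lowering to just above rim contact.

Request:
{"api": "carry_out", "payload": {
  "rows": [
    [[0,0.0054,0],0],
    [[0,0,0.02],0],
    [[0,0,0.015],0],
    [[0,0,0.013],0],
    [[0,0,0.005],0]
  ]
}}

```text
t: 5.77
eef_pos: [0.5158, 0.2017, 0.1353]
eef_rot: [-0.002, -0.112, 0.994, -0.001]
wrist_force: [-0.4, -0.0, -3.6]
grip_width: 0.0673
```

Request:
{"api": "carry_out", "payload": {
  "rows": [
    [[0,0,0],0],
    [[0,0,0],0]
  ]
}}

```text
t: 5.93
eef_pos: [0.5173, 0.2028, 0.1377]
eef_rot: [0.0, -0.112, 0.994, -0.0]
wrist_force: [-0.1, 0.3, -3.4]
grip_width: 0.0676
```

```bash
python3 -c "
from ov import *
from go import *
to([.5163,.2030,.126])
crop('top',160,150,80,60,10,'pics/t5.png')
crop('scene',265,130,80,60,10,'pics/s5.png')"
```

```text
t 5.93 pos [0.5173 0.2028 0.1377] yaw_y 102.91 tilt 0.03 j [ 0.6656  0.3603 -0.3014  0.0006 -0.9087 -2.0114] F [-0.0843  0.325  -3.3642] T [0.0192 0.001  0.0121] w 0.0676
tool shift [0.0009 0.0004 0.0117]
```

View pics/s5.png

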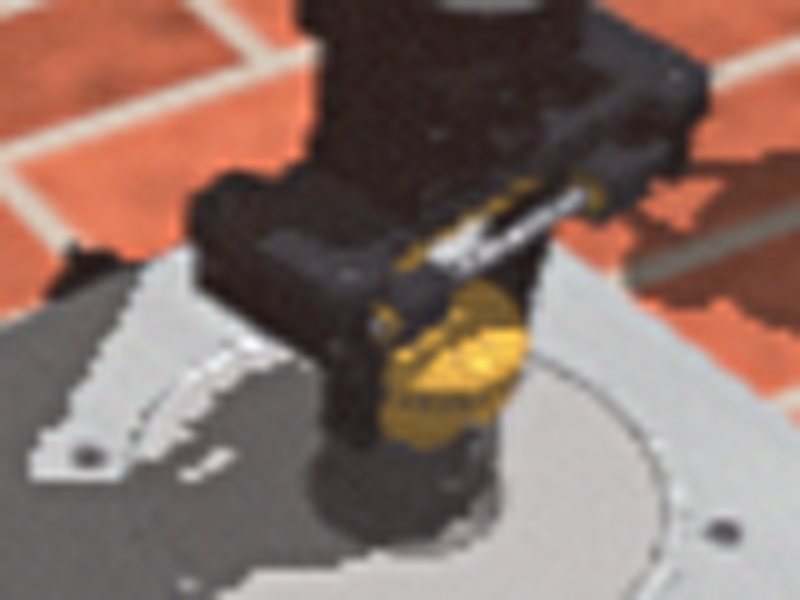

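Request:
{"api": "carry_out", "payload": {
  "rows": [
    [[0.001,0,0.004],0],
    [[0,0,0.003],0],
    [[0,0,0.001],0],
    [[0,0,0],0]
  ]
}}

```text
t: 6.37
eef_pos: [0.5156, 0.2027, 0.1289]
eef_rot: [-0.0, -0.113, 0.994, -0.0]
wrist_force: [-0.3, 0.8, -3.6]
grip_width: 0.067
```

Request:
{"api": "carry_out", "payload": {
  "rows": [
    [[0,0,0.001],0],
    [[0,0,0],0]
  ]
}}

```text
t: 6.53
eef_pos: [0.5158, 0.2029, 0.1281]
eef_rot: [-0.0, -0.113, 0.994, -0.0]
wrist_force: [-0.8, -0.6, -3.9]
grip_width: 0.0671
```

Request:
{"api": "carry_out", "payload": {
  "rows": [
    [[0,0,0.001],0],
    [[0,0,0],0]
  ]
}}

```text
t: 6.7
eef_pos: [0.5157, 0.2029, 0.1271]
eef_rot: [-0.0, -0.113, 0.994, -0.0]
wrist_force: [0.6, 0.0, -4.4]
grip_width: 0.0675
```

Request:
{"api": "carry_out", "payload": {
  "rows": [
    [[0,0,0.001],0],
    [[0,0,0],0]
  ]
}}

```text
t: 6.87
eef_pos: [0.5157, 0.2028, 0.1261]
eef_rot: [-0.0, -0.113, 0.994, -0.0]
wrist_force: [0.7, -0.1, -3.6]
grip_width: 0.0675
```

Request:
{"api": "carry_out", "payload": {
  "rows": [
    [[0,0,0.0005],0],
    [[0,0,0],0]
  ]
}}

```text
t: 7.03
eef_pos: [0.5159, 0.2029, 0.126]
eef_rot: [0.0, -0.113, 0.994, -0.0]
wrist_force: [0.1, -0.3, -1.8]
grip_width: 0.0674
```

Request:
{"api": "carry_out", "payload": {
  "rows": [
    [[0,0,0.0005],0],
    [[0,0,0],0]
  ]
}}

```text
t: 7.2
eef_pos: [0.516, 0.2029, 0.126]
eef_rot: [0.0, -0.113, 0.994, 0.0]
wrist_force: [-2.1, -1.1, 1.5]
grip_width: 0.0673
```

Request:
{"api": "carry_out", "payload": {
  "rows": [
    [[0,0,0.0005],0],
    [[0,0,0],0]
  ]
}}

```text
t: 7.37
eef_pos: [0.516, 0.2029, 0.1259]
eef_rot: [0.0, -0.113, 0.994, -0.0]
wrist_force: [-2.9, -0.6, 5.8]
grip_width: 0.0673
```

Contact at TCP z 0.126, the expected lugs-on-rim height, with about 9 N of pressure. Starting the turning search.

Request:
{"api": "carry_out", "payload": {
  "rows": [
    [[0,0,0],1.5],
    [[0,0,0],1.5],
    [[0,0,0],1.5],
    [[0,0,0],1.5],
    [[0,0,0],0]
  ]
}}

```text
t: 7.78
eef_pos: [0.517, 0.2034, 0.1259]
eef_rot: [0.002, -0.061, 0.998, 0.001]
wrist_force: [0.4, -0.9, 3.6]
grip_width: 0.0672
```

```bash
python3 -c "
from go import *
st()"
```

```text
t 7.78 pos [0.517  0.2034 0.1259] yaw_y 96.95 tilt 0.2 j [ 0.6671  0.3726 -0.3174  0.0011 -0.8775 -2.1174] F [ 0.3656 -0.9463  3.5584] T [-0.0726 -0.0221 -0.1307] w 0.0672
```

Positive spin drives joint 6 toward its limit, so I'll search the other way.

Request:
{"api": "carry_out", "payload": {
  "rows": [
    [[0,0,0],-3],
    [[0,0,0],-3],
    [[0,0,0],-3],
    [[0,0,0],-2],
    [[0,0,0],0]
  ]
}}

```text
t: 8.2
eef_pos: [0.517, 0.2035, 0.1259]
eef_rot: [0.002, -0.157, 0.988, 0.0]
wrist_force: [0.6, -0.8, 4.4]
grip_width: 0.0674
```

Request:
{"api": "carry_out", "payload": {
  "rows": [
    [[0,0,0],-1.5],
    [[0,0,0],-1.5],
    [[0,0,0],-1.5],
    [[0,0,0],-1.5],
    [[0,0,0],0]
  ]
}}

```text
t: 8.62
eef_pos: [0.517, 0.2034, 0.1259]
eef_rot: [0.002, -0.208, 0.978, 0.0]
wrist_force: [-0.1, -0.7, 4.7]
grip_width: 0.0675
```

Request:
{"api": "carry_out", "payload": {
  "rows": [
    [[0,0,0],-1.5],
    [[0,0,0],-1.5],
    [[0,0,0],-1.5],
    [[0,0,0],-1.5],
    [[0,0,0],0]
  ]
}}

```text
t: 9.03
eef_pos: [0.517, 0.2034, 0.1259]
eef_rot: [0.002, -0.259, 0.966, 0.0]
wrist_force: [-0.1, -0.2, 5.3]
grip_width: 0.0675
```

Request:
{"api": "carry_out", "payload": {
  "rows": [
    [[0,0,0],-1.5],
    [[0,0,0],-1.5],
    [[0,0,0],-1.5],
    [[0,0,0],-1.5],
    [[0,0,0],0]
  ]
}}

```text
t: 9.45
eef_pos: [0.5169, 0.2035, 0.1259]
eef_rot: [0.002, -0.309, 0.951, 0.0]
wrist_force: [-0.4, -0.1, 5.0]
grip_width: 0.0669
```

Request:
{"api": "carry_out", "payload": {
  "rows": [
    [[0,0,0],-1.5],
    [[0,0,0],-1.5],
    [[0,0,0],-1.5],
    [[0,0,0],-1.5],
    [[0,0,0],0]
  ]
}}

```text
t: 9.87
eef_pos: [0.5169, 0.2035, 0.1259]
eef_rot: [0.002, -0.358, 0.934, 0.0]
wrist_force: [0.4, 0.4, 4.2]
grip_width: 0.0674
```

Request:
{"api": "carry_out", "payload": {
  "rows": [
    [[0,0,0],-1.5],
    [[0,0,0],-1.5],
    [[0,0,0],-1.5],
    [[0,0,0],-1.5],
    [[0,0,0],0]
  ]
}}

```text
t: 10.28
eef_pos: [0.5169, 0.2035, 0.1259]
eef_rot: [0.002, -0.407, 0.914, 0.0]
wrist_force: [-0.1, -0.1, 4.8]
grip_width: 0.0672
```

Request:
{"api": "carry_out", "payload": {
  "rows": [
    [[0,0,0],-1.5],
    [[0,0,0],-1.5],
    [[0,0,0],-1.5],
    [[0,0,0],-1.5],
    [[0,0,0],0]
  ]
}}

```text
t: 10.7
eef_pos: [0.5169, 0.2036, 0.1259]
eef_rot: [0.002, -0.454, 0.891, 0.0]
wrist_force: [0.1, 0.0, 5.6]
grip_width: 0.067
```

Request:
{"api": "carry_out", "payload": {
  "rows": [
    [[0,0,0],-1.5],
    [[0,0,0],-1.5],
    [[0,0,0],-1.5],
    [[0,0,0],-1.5],
    [[0,0,0],0]
  ]
}}

```text
t: 11.12
eef_pos: [0.5169, 0.2036, 0.1257]
eef_rot: [0.002, -0.5, 0.866, 0.0]
wrist_force: [0.7, 0.5, 6.2]
grip_width: 0.0671
```

```bash
python3 -c "
from go import *
st()"
```

```text
t 11.12 pos [0.5169 0.2036 0.1257] yaw_y 149.94 tilt 0.19 j [ 0.6672  0.3729 -0.3174  0.0005 -0.8772 -1.1921] F [0.7238 0.5254 6.1714] T [ 0.3373  0.021  -0.0119] w 0.0671
```

Request:
{"api": "carry_out", "payload": {
  "rows": [
    [[0,0,0],-1.5],
    [[0,0,0],-1.5],
    [[0,0,0],-1],
    [[0,0,0],0]
  ]
}}

```text
t: 11.45
eef_pos: [0.5166, 0.2035, 0.1253]
eef_rot: [0.001, -0.529, 0.848, 0.0]
wrist_force: [0.9, 1.7, 5.4]
grip_width: 0.0672
```

```bash
python3 -c "
from go import *
st()"
```

```text
t 11.45 pos [0.5166 0.2035 0.1253] yaw_y 153.93 tilt 0.14 j [ 0.6673  0.3732 -0.3179  0.0003 -0.8772 -1.1225] F [0.8618 1.7009 5.3979] T [ 0.5481 -0.0721 -0.0436] w 0.0672
```

Request:
{"api": "carry_out", "payload": {
  "rows": [
    [[0,0,0],-1.5],
    [[0,0,0],-1.5],
    [[0,0,0],0]
  ]
}}

```text
t: 11.7
eef_pos: [0.5156, 0.2026, 0.1242]
eef_rot: [-0.0, -0.551, 0.834, -0.0]
wrist_force: [1.3, 0.9, 0.1]
grip_width: 0.0676
```

```bash
python3 -c "
from go import *
st()"
```

```text
t 11.7 pos [0.5156 0.2026 0.1242] yaw_y 156.91 tilt 0.05 j [ 0.6671  0.3741 -0.3198  0.0001 -0.8777 -1.0701] F [1.2523 0.8929 0.0575] T [ 0.0812 -0.3912 -0.0022] w 0.0676
```

The lugs are dropping: z is down 1.8 mm and the force is falling. Lowering gently with a small further turn toward the slot centre.

Request:
{"api": "carry_out", "payload": {
  "rows": [
    [[0,0,0.0005],-1],
    [[0,0,0.0005],-1],
    [[0,0,0],0]
  ]
}}

```text
t: 11.95
eef_pos: [0.5158, 0.2021, 0.123]
eef_rot: [-0.001, -0.566, 0.824, -0.0]
wrist_force: [4.1, -2.4, -2.7]
grip_width: 0.0676
```

Request:
{"api": "carry_out", "payload": {
  "rows": [
    [[0,0,0.0005],-1],
    [[0,0,0.0005],-1],
    [[0,0,0],0]
  ]
}}

```text
t: 12.2
eef_pos: [0.5161, 0.2025, 0.1227]
eef_rot: [-0.0, -0.581, 0.814, -0.0]
wrist_force: [4.7, -3.0, -1.2]
grip_width: 0.0675
```

```bash
python3 -c "
from go import *
st()"
```

```text
t 12.2 pos [0.5161 0.2025 0.1227] yaw_y 160.98 tilt 0.03 j [ 0.6666  0.3761 -0.3215  0.0008 -0.8733 -0.999 ] F [ 4.7174 -3.0377 -1.2287] T [-0.9643 -1.2829 -0.0396] w 0.0675
```

Request:
{"api": "carry_out", "payload": {
  "rows": [
    [[0.0002,-0.0007,0],0],
    [[0,0,0],0]
  ]
}}

```text
t: 12.37
eef_pos: [0.5161, 0.2022, 0.1225]
eef_rot: [-0.0, -0.58, 0.815, 0.0]
wrist_force: [3.3, -2.3, -1.6]
grip_width: 0.0671
```

```bash
python3 -c "
from go import *
st()"
```

```text
t 12.37 pos [0.5161 0.2022 0.1225] yaw_y 160.92 tilt 0.05 j [ 0.6657  0.3767 -0.3207 -0.0005 -0.8741 -0.9984] F [ 3.2585 -2.3304 -1.5935] T [-0.5066 -0.7898 -0.0437] w 0.0671
```

Request:
{"api": "carry_out", "payload": {
  "rows": [
    [[0.0003,-0.0012,0],0],
    [[0,0,0.0007],0],
    [[0,0,0],0]
  ]
}}

```text
t: 12.62
eef_pos: [0.5164, 0.2016, 0.1212]
eef_rot: [-0.001, -0.58, 0.815, 0.0]
wrist_force: [1.2, -0.6, -3.8]
grip_width: 0.0671
```

```bash
python3 -c "
from go import *
st()"
```

```text
t 12.62 pos [0.5164 0.2016 0.1212] yaw_y 160.92 tilt 0.14 j [ 0.6641  0.379  -0.3206 -0.0012 -0.8734 -0.9963] F [ 1.2066 -0.5701 -3.8107] T [ 0.019   0.0351 -0.0296] w 0.0671
```

Now nearly free and centred. Lowering further.

Request:
{"api": "carry_out", "payload": {
  "rows": [
    [[0,0,0.0005],0],
    [[0,0,0.0005],0],
    [[0,0,0],0]
  ]
}}

```text
t: 12.87
eef_pos: [0.5169, 0.2017, 0.1206]
eef_rot: [-0.001, -0.58, 0.814, 0.0]
wrist_force: [-0.2, -0.4, -3.6]
grip_width: 0.0675
```

Request:
{"api": "carry_out", "payload": {
  "rows": [
    [[0,0,0.0005],0],
    [[0,0,0],0]
  ]
}}

```text
t: 13.03
eef_pos: [0.5171, 0.2017, 0.1204]
eef_rot: [-0.0, -0.58, 0.814, 0.0]
wrist_force: [-0.4, -0.5, -3.1]
grip_width: 0.0671
```

```bash
python3 -c "
from go import *
st()"
```

```text
t 13.03 pos [0.5171 0.2017 0.1204] yaw_y 160.93 tilt 0.04 j [ 0.6638  0.3803 -0.3214 -0.0002 -0.8698 -0.9964] F [-0.4049 -0.511  -3.1097] T [-0.0451  0.1579  0.0359] w 0.0671
```

Request:
{"api": "carry_out", "payload": {
  "rows": [
    [[0,0,0.0005],0],
    [[0,0,0],0]
  ]
}}

```text
t: 13.2
eef_pos: [0.5172, 0.2015, 0.12]
eef_rot: [-0.0, -0.58, 0.814, 0.0]
wrist_force: [0.1, -1.5, -3.6]
grip_width: 0.0674
```

Request:
{"api": "carry_out", "payload": {
  "rows": [
    [[0,0,0.0005],0],
    [[0,0,0],0]
  ]
}}

```text
t: 13.37
eef_pos: [0.517, 0.2014, 0.1195]
eef_rot: [-0.001, -0.58, 0.814, 0.0]
wrist_force: [-0.7, -1.7, -2.1]
grip_width: 0.067
```

```bash
python3 -c "
from go import *
st()"
```

```text
t 13.37 pos [0.517  0.2014 0.1195] yaw_y 160.93 tilt 0.07 j [ 0.6635  0.3812 -0.3226 -0.0001 -0.8681 -0.9963] F [-0.6945 -1.711  -2.0962] T [-0.408   0.557  -0.0206] w 0.067
```

Request:
{"api": "carry_out", "payload": {
  "rows": [
    [[0,0,0.0005],0],
    [[0,0,0],0]
  ]
}}

```text
t: 13.53
eef_pos: [0.5171, 0.2014, 0.1194]
eef_rot: [-0.001, -0.58, 0.814, -0.0]
wrist_force: [-3.0, -2.0, 1.4]
grip_width: 0.0673
```

```bash
python3 -c "
from go import *
st()"
```

```text
t 13.53 pos [0.5171 0.2014 0.1194] yaw_y 160.94 tilt 0.06 j [ 0.6636  0.3814 -0.3229  0.0001 -0.8676 -0.9964] F [-2.9804 -2.007   1.4192] T [-0.5676  1.0057 -0.0029] w 0.0673
```

Firm stop at 0.1194, 6.5 mm below rim contact, which is home. Relieving the small side load and pressing lightly.

Request:
{"api": "carry_out", "payload": {
  "rows": [
    [[0.0004,0.0003,0.0003],0],
    [[0,0,0],0]
  ]
}}

```text
t: 13.7
eef_pos: [0.517, 0.2014, 0.1193]
eef_rot: [0.0, -0.58, 0.814, -0.0]
wrist_force: [-3.8, -2.2, 3.8]
grip_width: 0.0673
```

```bash
python3 -c "
from go import *
st()
crop('scene',265,130,80,60,10,'pics/s6.png')"
```

```text
t 13.7 pos [0.517  0.2014 0.1193] yaw_y 160.95 tilt 0.02 j [ 0.6637  0.3808 -0.3241  0.0003 -0.8657 -0.9964] F [-3.7627 -2.1631  3.7567] T [-0.5464  1.0934  0.0206] w 0.0673
```

View pics/s6.png

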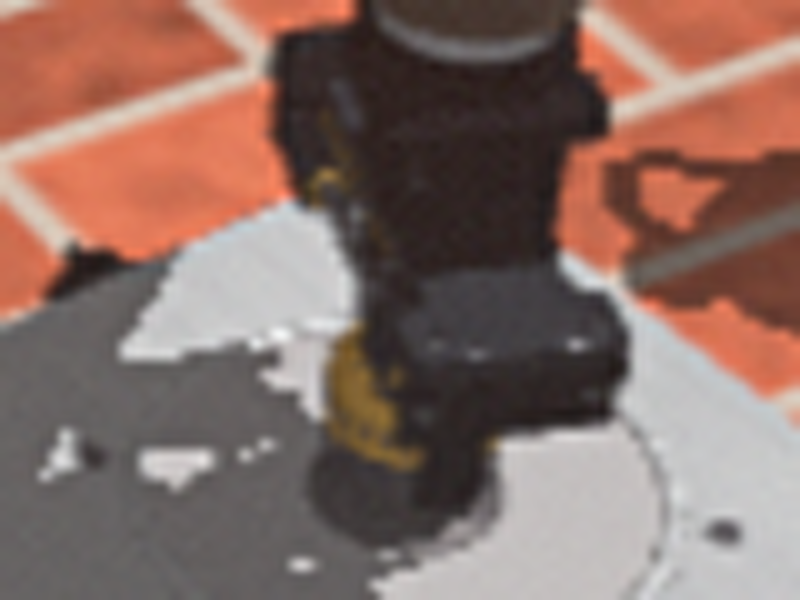

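The picture shows the crown's head low over the cup, brass at (365,410), with the cup rim right beneath it. I'll reduce the grip, then open.

Request:
{"api": "carry_out", "payload": {
  "rows": [
    [[0,0,0],0],
    [[0,0,0],0],
    [[0,0,0],0]
  ],
  "grip_force": 5
}}

```text
t: 14.0
eef_pos: [0.5171, 0.2015, 0.1192]
eef_rot: [0.0, -0.58, 0.814, -0.0]
wrist_force: [-4.2, -1.0, 5.1]
grip_width: 0.0681
```

Request:
{"api": "carry_out", "payload": {
  "rows": [
    [[0,0,0],0],
    [[0,0,0],0],
    [[0,0,0],0],
    [[0,0,0],0],
    [[0,0,0],0]
  ],
  "gripper": 0.85
}}

```text
t: 14.42
eef_pos: [0.5174, 0.2018, 0.1186]
eef_rot: [0.0, -0.58, 0.814, -0.0]
wrist_force: [0.3, -0.6, -1.4]
grip_width: 0.0801
```

```bash
python3 -c "
from go import *
st()"
```

```text
t 14.42 pos [0.5174 0.2018 0.1186] yaw_y 160.94 tilt 0.04 j [ 0.6638  0.3821 -0.3239  0.0001 -0.864  -0.9964] F [ 0.309  -0.5961 -1.4354] T [ 0.0308  0.0785 -0.031 ] w 0.0801
```

Request:
{"api": "carry_out", "payload": {
  "rows": [
    [[0,0,-0.005],0],
    [[0,0,-0.015],0],
    [[0,0,-0.03],0],
    [[0,0,-0.035],0],
    [[0,0,-0.035],0]
  ]
}}

```text
t: 14.83
eef_pos: [0.5168, 0.2012, 0.2401]
eef_rot: [-0.0, -0.58, 0.814, -0.0]
wrist_force: [0.3, 0.9, 0.1]
grip_width: 0.0806
```

Request:
{"api": "carry_out", "payload": {
  "rows": [
    [[0.03,-0.01,-0.02],0],
    [[0.035,-0.01,0],0],
    [[0.035,-0.01,0],0],
    [[0.035,-0.01,0],0],
    [[0.035,-0.01,0],0]
  ]
}}

```text
t: 15.25
eef_pos: [0.5084, 0.0231, 0.2595]
eef_rot: [0.001, -0.581, 0.814, -0.0]
wrist_force: [0.6, -0.6, 0.6]
grip_width: 0.0806
```

Request:
{"api": "carry_out", "payload": {
  "rows": [
    [[0.035,0,0],0],
    [[0.035,0,0],0],
    [[0.01,0,0],0],
    [[0,0,0],0],
    [[0,0,0],0]
  ]
}}

```text
t: 15.67
eef_pos: [0.4828, -0.0514, 0.2593]
eef_rot: [0.001, -0.58, 0.815, -0.0]
wrist_force: [-0.3, -0.4, -0.7]
grip_width: 0.0803
```

```bash
python3 - <<'E'
from ov import *
from go import *
st()
for n,b,(cx,cy) in(("top",(170,170,60,45,13),(.5183,.2017)),("scene",(275,150,60,45,13),(.5143,.2037))):
    it=[(circ(cx,cy,.1425,.027),(0,255,0)),(circ(cx,cy,.1335,.034),(0,255,255)),(circ(cx,cy,.1165,.034),(255,0,0))]
    overlay(n,*b,[],f"pics/f_{n}.png");overlay(n,*b,it,f"pics/fo_{n}.png")
    x,y,w,h,_=b
    c,s=crown_mask(n,(x,y,w,h))
    for dz in(0,.0065):
        base=.0925+dz
        m=lambda p:hullc(n,np.r_[circ(*p,base+.024,.034),circ(*p,base+.041,.034),circ(*p,base+.05,.027)])
        r=least_squares(lambda p:m(p)[0]-c,[.51,.2]);print(n,dz,c,s,r.x,m(r.x)[1])
E
```

```text
t 15.67 pos [ 0.4828 -0.0514  0.2593] yaw_y 160.87 tilt 0.08 j [ 0.2293  0.1273 -0.2855  0.     -1.1566 -0.5632] F [-0.2995 -0.4071 -0.7398] T [ 0.1243  0.0617 -0.0627] w 0.0803Traceback (most recent call last):
  File "<stdin>", line 8, in <module>
  File "meas.py", line 11, in crown_mask
    N,l,s,c=cv2.connectedComponentsWithStats(k);i=1+np.argmax(s[1:,4])
                                                    ~~~~~~~~~^^^^^^^^^
    return _wrapfunc(a, 'argmax', axis=axis, out=out, **kwds)
    return bound(*args, **kwds)
ValueError: attempt to get argmax of an empty sequence
```

View pics/fo_top.png

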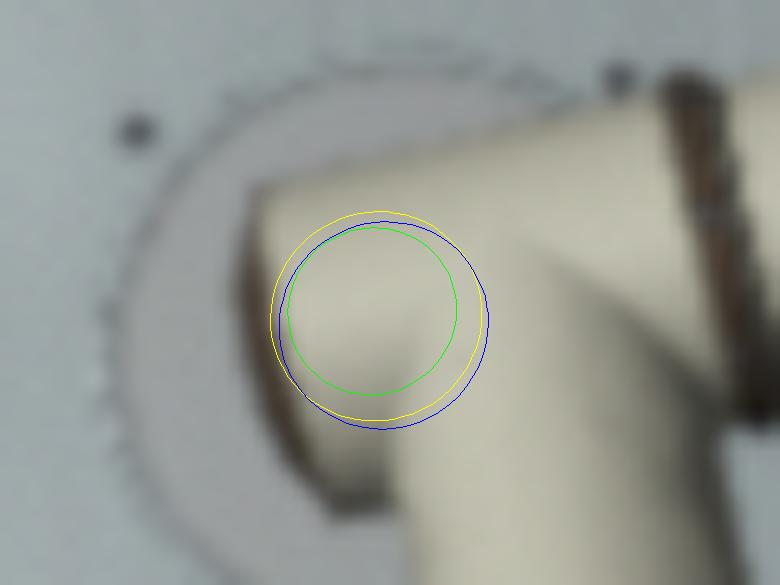

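The arm hides the crown in the top view, so I'm moving further right at the same height.

Request:
{"api": "carry_out", "payload": {
  "rows": [
    [[0.035,-0.012,0],0],
    [[0.035,-0.012,0],0],
    [[0.035,-0.012,0],0],
    [[0.035,-0.012,0],0],
    [[0.035,-0.012,0],0]
  ]
}}

```text
t: 16.23
eef_pos: [0.4829, -0.2367, 0.2587]
eef_rot: [0.0, -0.581, 0.814, -0.0]
wrist_force: [1.0, 1.0, -0.3]
grip_width: 0.0803
```

Request:
{"api": "carry_out", "payload": {
  "rows": [
    [[0.03,0,0],0],
    [[0.02,0,0],0],
    [[0,0,0],0],
    [[0,0,0],0]
  ]
}}

```text
t: 16.57
eef_pos: [0.4663, -0.2834, 0.2582]
eef_rot: [-0.0, -0.58, 0.815, 0.0]
wrist_force: [1.1, 0.7, 0.1]
grip_width: 0.0803
```

```bash
python3 - <<'E'
from ov import *
from go import *
st()
for n,b,(cx,cy) in(("top",(170,170,60,45,13),(.5183,.2017)),("scene",(275,150,60,45,13),(.5143,.2037))):
    it=[(circ(cx,cy,.1425,.027),(0,255,0)),(circ(cx,cy,.1335,.034),(0,255,255)),(circ(cx,cy,.1165,.034),(255,0,0))]
    overlay(n,*b,[],f"pics/f_{n}.png");overlay(n,*b,it,f"pics/fo_{n}.png")
    x,y,w,h,_=b
    try:
     c,s=crown_mask(n,(x,y,w,h))
     for dz in(0,.0065):
        base=.0925+dz
        m=lambda p:hullc(n,np.r_[circ(*p,base+.024,.034),circ(*p,base+.041,.034),circ(*p,base+.05,.027)])
        r=least_squares(lambda p:m(p)[0]-c,[.51,.2]);print(n,dz,c,s,r.x,m(r.x)[1])
    except Exception as e: print(e)
cv2.imwrite('pics/tf.png',robot.read_camera('top'))
E
```

```text
t 16.57 pos [ 0.4663 -0.2834  0.2582] yaw_y 160.9 tilt 0.04 j [-0.249   0.2347 -0.1525 -0.0002 -1.1843 -0.0843] F [1.053  0.6658 0.1241] T [ 0.0169  0.0372 -0.0159] w 0.0803
top 0 [198.5377 194.2161] [191 187  16  16 199] [0.518  0.2024] 218.02378070703708
top 0.0065 [198.5377 194.2161] [191 187  16  16 199] [0.5169 0.2015] 219.7023368178634
scene 0 [306.7045 168.1773] [298 161  18  17 220] [0.5146 0.2049] 263.2289189430885
scene 0.0065 [306.7045 168.1773] [298 161  18  17 220] [0.5208 0.1998] 266.7988196357619
```

View pics/f_scene.png

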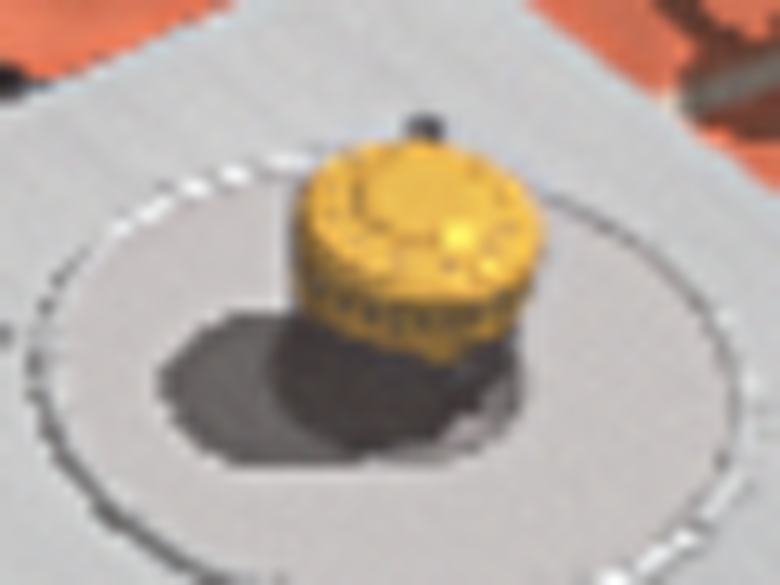

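View pics/fo_scene.png

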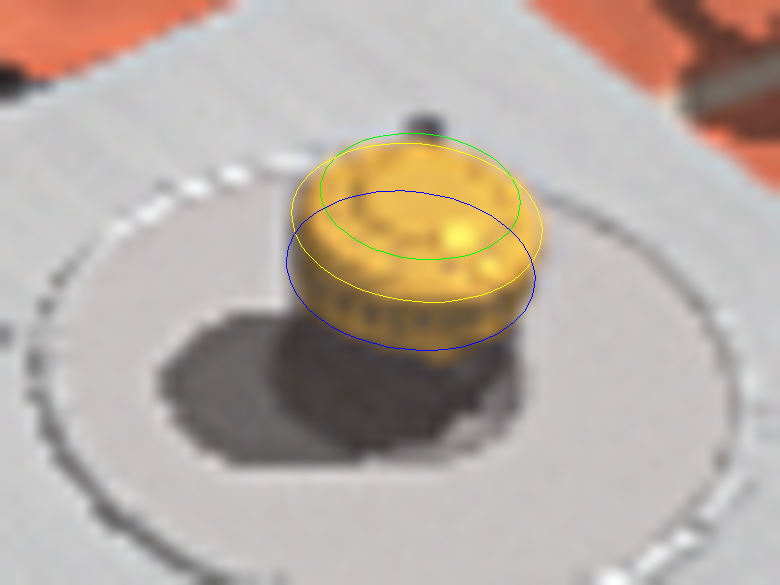

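View pics/fo_top.png

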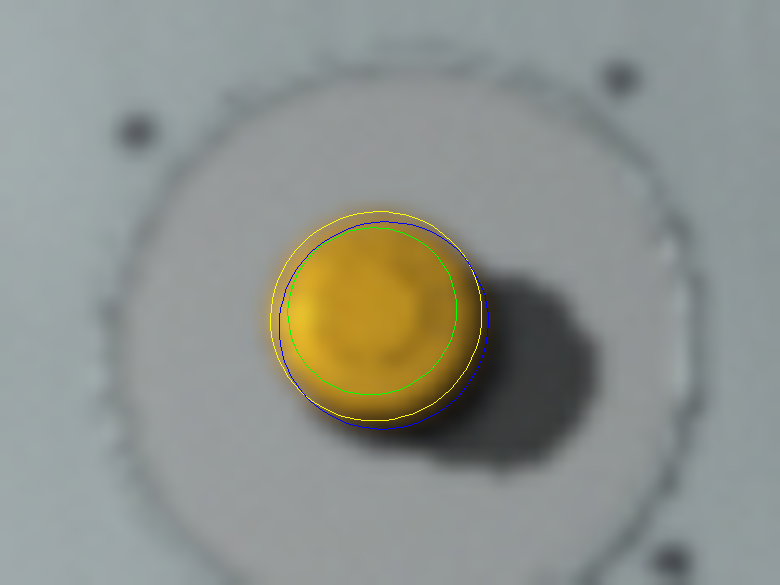

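View pics/tf.png

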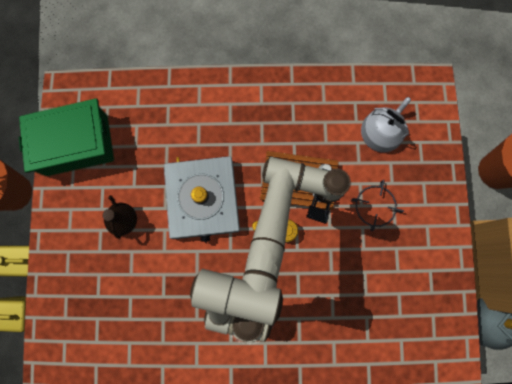

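Seated at home height: both cameras fit within about 1.3 mm of the burner with dz=0. At +6.5 mm the scene fit would be some 7 mm off. The crown looks level in both pictures, with its top at (423,195) in the scene crop. Handing in.

```bash
python3 -c "
from cell import robot
print(robot.hand_in())"
```

```text
the job is handed in; nothing more can be done
None
```

I picked the middle-sized crown off the rack and set it in the burner cup while it was still gripped. I then turned it about 54° under 5–9 N until the lugs dropped, lowered it gently, let go and backed away. The job is handed in; no verdict is reported.

**Height:** It stopped firmly 6.5 mm below first contact with the rim, which is home height.

**Centring and level:** Both cameras put the crown within about 1.3 mm of where each sees the burner axis. The two cameras disagree with each other by a constant 4 mm in x and 2 mm in y. I allowed for this by comparing each camera only with itself. The crown looks level in both pictures, though I did not measure its tilt.

**Forces:** The highest upward wrist force I read was about 6 N, roughly 10 N of pressure on the stove with the crown's weight. After release the wrist force read near zero.

**Other items:** I saw no contact with the cups, pot or pan support. The pot and pan support look unmoved in the last picture. The arm hid part of the rack there, so I did not re-measure the cups.

**Failed checks:**
- The first final picture had the arm in front of the crown, so I moved clear and took it again.
- The first few degrees of turning went toward joint 6's limit, so I reversed.

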